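Open the combination padlock by feel and hold it up

TASK

Turn the black dial of the blue combination padlock until its white line clicks in at the yellow index mark, then, with the lock still sitting in its grey holder, pull the steel shackle all the way out. Lift the open lock out of the holder and finish with the gripper still holding it still, dial up and roughly level, at least 12 cm above the bench, and leave the jar, the pliers and the tin alone.

Things in the scene. Friction and masses are not known exactly. Their poses are not given: they have to be found in the camera images.
- holder: Grey plastic tray, fixed to the bench, 91 x 91 x 28 mm, origin under its centre at bench level. The lock lies in its 75 mm square recess, floor 12 mm above the bench, walls up to 28 mm at the back (+x) and sides (1.5 mm clearance). Front (-x, towards the robot) open but for a stop post 20 mm wide in y, 8 mm thick, between the shackle legs. Screw ears 5 mm high reach 65 mm to either side (+-y).
- lock: Loose blue padlock lying dial up in the holder, about 0.27 kg (+-25 %), axes parallel to the holder's. Origin under the centre of its square body (72 x 72 x 32 mm), z up out of the dial face; the shackle leaves the -x face. It lifts straight up out of the holder; hold it across both shackle legs.
- dial (a joint): Dial angle, rad, about the lock's z. 0 = the white line points along the lock's -x at the yellow index mark; only within 0.08 rad of that can the shackle be pulled. Positive = counter-clockwise from above; starts 0.5 to 1.45 that side. Spring clicks (about 0.06 N m) every 0.262 rad (15 deg), one exactly at 0, draw the released dial to the nearest click. Locked in place while the shackle is out.
- dial_grip (a point): On the dial's axis at mid-height of the knob, 45 mm above the lock's origin (57 mm above the bench). Knob black, round, 38 mm in diameter, 18 mm high, its top 54 mm above the lock's origin; below it a 52 mm skirt with white ticks, whose top is 36 mm above the lock's origin (48 mm above the bench).
- shackle (a joint): How far the shackle is pulled out along the lock's -x, m. 0 = shut, 0.020 = fully out (hard stop). With the dial off the mark it moves only about 2 mm. It slides with about 3 N of friction and stays where left.
- shackle_grip (a point): Midway between the two shackle legs, 70 mm from the lock's centre along -x when shut, 18 mm above the lock's origin (30 mm above the bench); moves with the shackle. U of 9 mm round steel bar: legs along the lock's x at y = +-20 mm (49 mm over the outsides), straight from 36 to 86 mm from the lock's centre, crown bar at 98 mm. The bench is clear below. Grip across both legs (closing along y).
- flux_jar: Bystander: glass jar with black lid, 52 mm across, 64 mm high, origin under its centre. Leave alone.
- pliers: Bystander: pliers with blue grips lying flat, 161 x 45 x 12 mm, long side along its y, origin under its centre. Leave alone.
- tin: Bystander: small round brass-coloured tin, 73 mm across, 17 mm high, origin under its centre. Leave alone.
Mind the look-alikes: they are no part of the job. Of the things that look like the holder, the smaller one is meant.

How it is judged:
By the outcome, as a careful person would: the job done as asked, in the order asked, and still so for the second after the job is handed in, while the arm keeps its last pose, push and grip.
It also fails if it takes over 48 s, if anything falls off the work surface, if the arm or the gripper's body presses on something with over 40 N, if the wrist force passes 120 N, or if a joint passes its speed limit or range.

ROBOT

A 7-joint arm with a two-finger parallel gripper is mounted at the origin on the work surface; the furniture and walls round the work are solid. World frame = base frame: x ahead of the robot, y to its left, z up, the work surface at z = 0. Lengths are in m, angles in rad, forces in N, time in s.
With the tool pointing down it reaches from about 0.35 to 0.9 m from the base axis. Payload 8.1 kg.
Tool frame: the origin (TCP) lies on the centre line of the jaws, within the pads' length; the fingertips stand arm.tips_ahead ahead of it and the grasp point (between the pads) lies 8 mm behind it (arm.tips_ahead is the distance from the TCP to the fingertips, in m); z points along the fingers, y is the direction in which the jaws open and shut (so a half turn about z gives the same grasp; the last joint's range is limited). The gripper opens to 92 mm and grips with 3 to 60 N. Pads are 19 mm wide; open, the fingers measure 130 mm over their backs; the gripper's body (75 mm by 190 mm) begins 47 mm behind the grasp point.
Start: joints at [-1.396, 0.434, 0.025, 1.573, -0.012, 1.134, -0.075], TCP at [0.171, 0.601, 0.238] pointing down, gripper open.
Joint ranges: [-2.62, 2.62], [-0.44, 2.09], [-1.27, 1.32], [0.08, 2.57], [-1.32, 4.46], [0.12, 2], [-2.74, 2.74]. Speed limits (rad/s): [2.22, 2.22, 3.01, 3.01, 3.14, 3.14, 3.14].

INTERFACE

Orientations are given as a rotation vector (axis times angle).
In Python, from cell import arm gives the robot as it stands. The module is installed in compiled form; this text tells all that it offers.
- The arm moves only by the tool jog_arm, never from a script. Its argument "moves" is a list of rows, each an object with "twist": the turn, a rotation vector about the tool's x, y, z in units of 10 degrees (1.0 is 10 degrees), a list of three; "xyz": the shift along the tool's x, y, z in units of 60 mm (1.0 is 60 mm), a list of three; "grip": the closure, from -1 (fully open) to 1 (shut). A call has 1 to 5 rows; each row is the pose to reach, as a shift and turn from the pose commanded when the call began, along the tool's axes at that moment; what a row does not reach only later rows make up. A row lasts 1/8 s, in which the tool goes at most 62.5 mm and 10.7 degrees, less where a joint would pass 70% of its speed; a pose out of reach is approached as far as the arm can. A call with a gripper value outside its range is refused whole. The fingers move at their own pace and stop on an object; "force" is the grip in N (left out, the last holds). Time passes only in rows, so rows that repeat a pose let the fingers close. It gives the time, the measured TCP pose, the force and the opening at its end, in the units of the state.
- arm.observe(): the state, without advancing time (a new reading comes with each control period).
- arm.get_image(name): name is "side" or "top"; returns the picture (480x640x3 uint8, blue, green, red); there is no depth.
- arm.camera_params(name): a dict with "mtx" (3x3 intrinsics, pixels), "T" (4x4, takes a point from camera to world coordinates). Camera axes: x right, y down, z forward; pixel columns grow to the right and rows downward; lengths in m; the calibration is good to about 2 mm. A picture is of the moment at which its call begins. camera_params takes no time and is no camera call.
- arm.sign_off(): hands the job in, once; it reports no verdict.
The state is a dict: "clock": time; "joints": joint angles; "dq": joint speeds; "joint_efforts": joint torques, N m; "position": TCP position; "ee_rot": TCP orientation; "force": force on the tool from outside, world axes, zero at the start; "ft_torque": the same for the moment, N m; "width": opening from 0.0 (shut) to 1.0 (fully open).
Only numpy, scipy, OpenCV 4.12 (cv2) and the standard library are available. Lean on these libraries where they do the work, as an engineer would, in place of code of your own. Each camera call takes 0.05 s, during which the arm holds its last target. There are 200 camera calls.

## Working session

There is one attempt and no reset: what is moved stays moved. The work goes in short steps, Python scripts to look and compute and a tool call to move; the robot and the scene stay as the last step left them, time stands still between calls to the robot, and variables do not carry over. Pictures are saved under pics/ and viewed, about 8 in all and at most 12, crops included, and the job is handed in when it is done.

Besides the shell and the picture viewer there is one more tool, called after "Call:" as a command line: name --argument value ..., lists and objects as JSON in quotes. jog_arm: Moves the arm, as the interface text tells. Its arguments: {"type":"object","properties":{"moves":{"type":"array","items":{"type":"object","properties":{"twist":{"type":"array","items":{"type":"number"}},"xyz":{"type":"array","items":{"type":"number"}},"grip":{"type":"number"}}}},"force":{"type":"number"}},"required":["moves"]}

```bash
mkdir -p pics; python3 - <<'E'
from cell import arm
import cv2
s=arm.observe();print(s,arm.tips_ahead)
for n in("top","side"):
    cv2.imwrite(f"pics/{n}0.png",arm.get_image(n));p=arm.camera_params(n);print(n,p["mtx"].round(1).tolist(),p["T"].round(4).tolist())
E
```

```text
{'clock': 0.0, 'joints': array([-1.39559803,  0.43520608,  0.02497503,  1.57407994, -0.01160884,
        1.13395859, -0.07509004]), 'dq': array([ 0.00013901, -0.00176693,  0.00123518,  0.0004988 , -0.00028737,
        0.00094873,  0.00039756]), 'joint_efforts': array([-3.11458916e-04, -6.67839932e+01,  9.85480249e-01, -3.14460003e+01,
       -6.03160984e-02,  4.25130478e-02,  1.79669028e-04]), 'position': array([0.17132034, 0.60057049, 0.23696209]), 'ee_rot': array([-4.35053275e-01, -3.11124279e+00,  2.36364408e-03]), 'force': array([ 0.51637276, -0.5210699 , -0.48149429]), 'ft_torque': array([0.03455187, 0.01727064, 0.0078048 ]), 'width': 0.99927193023578} 0.011
top [[536.5, 0.0, 329.3], [0.0, 536.5, 236.8], [0.0, 0.0, 1.0]] [[0.0031, -0.9974, 0.0726, 0.4499], [-0.9999, -0.004, -0.0124, -0.0295], [0.0126, -0.0726, -0.9973, 1.3342], [0.0, 0.0, 0.0, 1.0]]
side [[439.5, 0.0, 314.1], [0.0, 439.5, 233.8], [0.0, 0.0, 1.0]] [[-0.9764, -0.129, 0.1732, 0.3799], [-0.2157, 0.6234, -0.7516, 0.6286], [-0.011, -0.7712, -0.6365, 0.6163], [0.0, 0.0, 0.0, 1.0]]
```

View pics/top0.png

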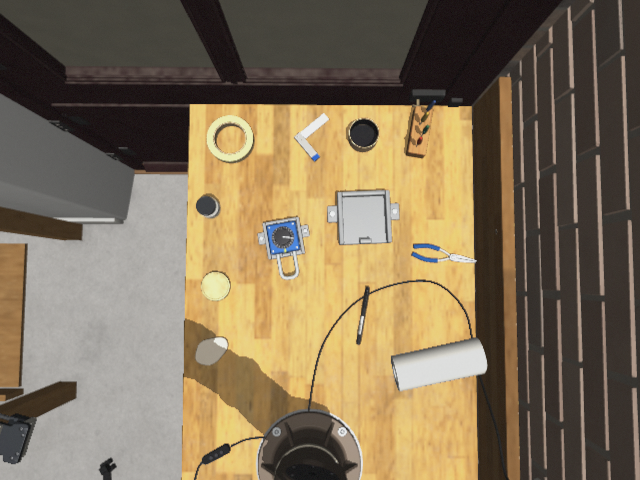

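View pics/side0.png

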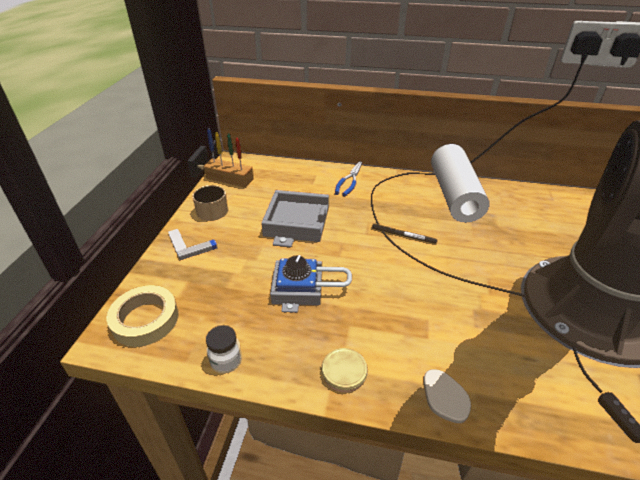

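Top view: the candidates for the holder are the small grey tray with ears and the blue lock at top (284,238), and the larger empty grey tray at (364,217). The smaller one holds the lock, so it is the one meant. The jar is at (207,206), the tin at (216,286) and the pliers at (443,253). I'll confirm in an enlarged crop.

```bash
python3 - <<'E'
import cv2,numpy as np
a=cv2.imread("pics/top0.png")[205:290,245:325];b=cv2.imread("pics/side0.png")[245:315,265:360]
a=cv2.resize(a,None,fx=7,fy=7,interpolation=cv2.INTER_CUBIC)
cv2.imwrite("pics/crop1.png",a)
E
```

```text
(no output)
```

View pics/crop1.png

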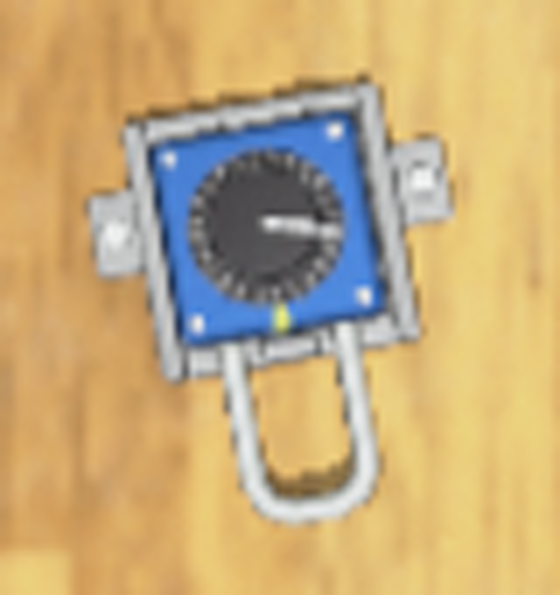

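The crop shows the blue lock in the small holder, with the yellow index at crop (282,318). The white line points right, (265,222) to (340,231), roughly +75° or 5 clicks. The screws are at (168,160), (335,131), (363,296) and (197,323). Next I compute the pose.

```bash
cat > h.py <<'E'
from cell import arm
import numpy as np
from scipy.spatial.transform import Rotation as R
def unproj(n,uv,z):
    p=arm.camera_params(n);T=p["T"];d=T[:3,:3]@np.linalg.solve(p["mtx"],[uv[0],uv[1],1.]);return T[:3,3]+d*(z-T[2,3])/d[2]
def proj(n,X):
    p=arm.camera_params(n);T=p["T"];c=p["mtx"]@(T[:3,:3].T@(np.array(X)-T[:3,3]));return c[:2]/c[2]
def delta(goal,yaw):
    """goal TCP pos, yaw: world dir of tool y (jaws) ; tool z down. prints shift/turn in tool axes & units"""
    s=arm.observe();Rc=R.from_rotvec(s["ee_rot"])
    y=np.array([np.cos(yaw),np.sin(yaw),0]);z=np.array([0,0,-1.]);best=None
    for sg in(1,-1):
        Rg=R.from_matrix(np.c_[np.cross(sg*y,z),sg*y,z]);t=(Rc.inv()*Rg).as_rotvec()/np.radians(10)
        print("twist",t.round(3),"xyz",(Rc.inv().apply(np.array(goal)-s["position"])/.06).round(3))
E
python3 - <<'E'
from h import *
off=np.array([245,205])
f=lambda x,y,z:unproj("top",off+(np.array([x,y])+.5)/7-.5,z)
P=[f(*c,.044) for c in[(168,160),(335,131),(363,296),(197,323)]]
c=np.mean(P,0);print("center",c)
for i in range(4):print(np.linalg.norm(P[i]-P[i-1]),np.arctan2(*(P[i]-P[i-1])[1::-1]))
d=f(267,226,.050);print("dial",d)
i=f(282,318,.044);print("index dir",np.arctan2(*(d-i)[1::-1]))
print("yaw screws",np.arctan2(*((P[0]+P[1]-P[2]-P[3])[1::-1])))
a,b=f(265,222,.066),f(340,231,.050)
print("line",np.arctan2(*(f(340,231,.05)-f(267,226,.05))[1::-1]),np.arctan2(*(f(340,231,.055)-f(265,222,.055))[1::-1]))
print("crown outer",f(302,520,.03))
for u,z in[((207,206),.064),((216,286),.017)]:print(unproj("top",u,z))
s=arm.observe();print(R.from_rotvec(s["ee_rot"]).as_matrix().round(3))
E
```

```text
center [0.5428462 0.067123  0.044    ]
0.05713953056097635 0.18620027370978076
0.05831190523769439 -1.3935635100325656
0.05782083749180024 -2.966432657029912
0.057683713046827095 1.7361801119540634
dial [0.54288465 0.06625841 0.05      ]
index dir 0.15863147247256312
yaw screws 0.18064741997452174
line -1.6354364467272786 -1.6866072143673787
crown outer [0.4424082  0.05470118 0.03      ]
[0.61470524 0.24571309 0.064     ]
[0.42444262 0.23016408 0.017     ]
[[-0.962  0.274 -0.   ]
 [ 0.274  0.962 -0.001]
 [-0.    -0.001 -1.   ]]
```

```bash
python3 -c "
from h import *
delta([.543,.067,.12],-.08)"
```

```text
twist [-7.000e-03  6.000e-03  7.866e+00] xyz [-8.396 -6.85   1.961]
twist [-7.0000e-03 -7.0000e-03 -1.0134e+01] xyz [-8.396 -6.85   1.961]
```

Call:
jog_arm --moves '[{"xyz":[-8.4,-6.85,1.6],"twist":[0,0,7.87],"grip":-1},{"xyz":[-8.4,-6.85,1.6],"twist":[0,0,7.87],"grip":-1},{"xyz":[-8.4,-6.85,1.6],"twist":[0,0,7.87],"grip":-1},{"xyz":[-8.4,-6.85,1.6],"twist":[0,0,7.87],"grip":-1},{"xyz":[-8.4,-6.85,1.6],"twist":[0,0,7.87],"grip":-1}]'

```text
clock: 0.72
position: [0.349, 0.3456, 0.1918]
ee_rot: [-1.802, -2.574, -0.0]
force: [0.9, 0.8, 0.5]
width: 1.001
```

```bash
python3 -c "
from h import *
s=arm.observe();print(s['position'],s['joints'].round(2))
delta([.543,.067,.12],-.08)"
```

```text
[0.34899743 0.34562005 0.19180371] [-1.13  0.27  0.3   1.97 -0.1   0.92 -0.43]
twist [ 0.00e+00 -1.00e-03  2.46e+00] xyz [-5.47   1.448  1.196]
twist [ 1.000e-03  1.000e-03 -1.554e+01] xyz [-5.47   1.448  1.196]
```

Call:
jog_arm --moves '[{"xyz":[-5.47,1.45,1.2],"twist":[0,0,2.46],"grip":-1},{"xyz":[-5.47,1.45,1.2],"twist":[0,0,2.46],"grip":-1},{"xyz":[-5.47,1.45,1.2],"twist":[0,0,2.46],"grip":-1},{"xyz":[-5.47,1.45,1.2],"twist":[0,0,2.46],"grip":-1},{"xyz":[-5.47,1.45,1.2],"twist":[0,0,2.46],"grip":-1}]'

```text
clock: 1.35
position: [0.5253, 0.0963, 0.1267]
ee_rot: [-2.301, -2.139, -0.0]
force: [0.8, 1.1, 1.0]
width: 1.001
```

```bash
python3 -c "
from h import *
s=arm.observe();print(s['position'],s['joints'].round(2))
delta([.543,.067,.062],-.08)"
```

```text
[0.52528777 0.09625436 0.12671241] [-0.61  0.43  0.45  1.95 -0.25  0.81 -0.1 ]
twist [-0.001 -0.001  0.039] xyz [-0.465  0.33   1.078]
twist [ 1.0000e-03 -1.0000e-03 -1.7961e+01] xyz [-0.465  0.33   1.078]
```

Call:
jog_arm --moves '[{"xyz":[-0.465,0.33,0.1],"twist":[0,0,0.04],"grip":-1},{"xyz":[-0.465,0.33,0.1],"twist":[0,0,0.04],"grip":-1},{"xyz":[-0.465,0.33,0.1],"twist":[0,0,0.04],"grip":-1}]'

```text
clock: 1.72
position: [0.5416, 0.0691, 0.121]
ee_rot: [-2.308, -2.13, 0.001]
force: [0.4, 0.8, -0.6]
width: 1.003
```

```bash
python3 - <<'E'
from h import *
import cv2
s=arm.observe();print(s['position'],s['joints'].round(2))
delta([.543,.067,.062],-.08)
cv2.imwrite("pics/s2.png",cv2.resize(arm.get_image("side")[150:330,220:400],None,fx=3.3,fy=3.3,interpolation=cv2.INTER_CUBIC))
print(proj("side",[.543,.067,.062]), proj("top",[.543,.067,.066]))
E
```

```text
[0.54159159 0.0691488  0.12100219] [-0.55  0.46  0.44  1.93 -0.27  0.81 -0.04]
twist [-0.006 -0.002 -0.002] xyz [-0.034  0.027  0.983]
twist [-3.0000e-03  9.0000e-03  1.7998e+01] xyz [-0.034  0.027  0.983]
[296.57203801 264.6020469 ] [281.90136349 236.31725849]
```

View pics/s2.png

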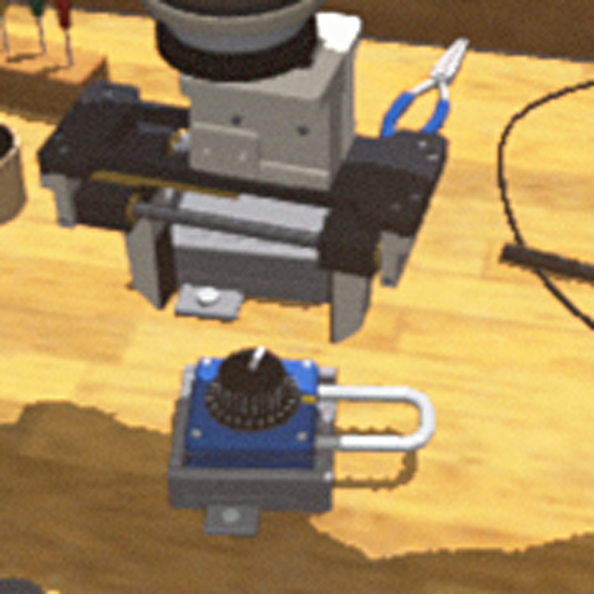

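The side crop shows the open jaws straddling above the knob. The knob is at about (297,264), and my estimate projects to (296.6,264.6). They agree, so I descend and close.

Call:
jog_arm --moves '[{"xyz":[-0.02,0.01,0.5],"grip":-1},{"xyz":[-0.02,0.01,0.97],"grip":-1},{"xyz":[-0.02,0.01,0.97],"grip":-1},{"xyz":[-0.02,0.01,0.97],"grip":0},{"xyz":[-0.02,0.01,0.97],"grip":1}]' --force 20

```text
invalid input at $.moves[0]: expected keys twist, xyz, grip
```

Call:
jog_arm --moves '[{"grip":1},{"grip":1},{"grip":1},{"grip":1}]'

```text
invalid input at $.moves[0]: expected keys twist, xyz, grip
```

```bash
python3 -c "
from h import *
s=arm.observe();print(s)
delta([.543,.067,.062],.178-np.pi/2)"
```

```text
{'clock': 1.775, 'joints': array([-0.54919869,  0.45885916,  0.44352116,  1.92879942, -0.26614385,
        0.81163181, -0.04020278]), 'dq': array([-0.01144978, -0.0038524 , -0.00141503,  0.00126246,  0.00128563,
       -0.00105483,  0.00314586]), 'joint_efforts': array([ 1.24763142e+00, -5.72320282e+01,  7.33745277e+00, -2.43121988e+01,
        1.49133406e-02,  9.31308197e-03,  2.87642579e-03]), 'position': array([0.5415374 , 0.06968763, 0.12115193]), 'ee_rot': array([-2.30702613e+00, -2.13100355e+00,  1.65973267e-04]), 'force': array([ 0.03562888, -0.86626593, -1.16958131]), 'ft_torque': array([-0.08763002,  0.01800196, -0.01478828]), 'width': 1.0054642024261742}
twist [-6.000e-03  0.000e+00  7.526e+00] xyz [-0.043  0.029  0.986]
twist [-0.0000e+00 -6.0000e-03 -1.0474e+01] xyz [-0.043  0.029  0.986]
```

Call:
jog_arm --moves '[{"twist":[0,0,0],"xyz":[-0.04,0.03,0.5],"grip":-1},{"twist":[0,0,0],"xyz":[-0.04,0.03,0.97],"grip":-1},{"twist":[0,0,0],"xyz":[-0.04,0.03,0.97],"grip":-1},{"twist":[0,0,0],"xyz":[-0.04,0.03,0.97],"grip":-0.5},{"twist":[0,0,0],"xyz":[-0.04,0.03,0.97],"grip":1}]' --force 20

```text
clock: 2.4
position: [0.5445, 0.0664, 0.0643]
ee_rot: [2.308, 2.13, 0.003]
force: [0.4, 0.2, 0.6]
width: 0.832
```

Call:
jog_arm --moves '[{"twist":[0,0,0],"xyz":[0,0,0],"grip":1},{"twist":[0,0,0],"xyz":[0,0,0],"grip":1},{"twist":[0,0,0],"xyz":[0,0,0],"grip":1},{"twist":[0,0,0],"xyz":[0,0,0],"grip":1}]'

```text
clock: 2.9
position: [0.5442, 0.0658, 0.0632]
ee_rot: [2.309, 2.129, 0.001]
force: [0.3, 0.9, -0.9]
width: 0.406
```

```bash
python3 -c "
from h import *
s=arm.observe();print(s)
delta([.543,.067,.062],.178-np.pi/2)"
```

```text
{'clock': 2.9, 'joints': array([-0.50452764,  0.54426917,  0.39938831,  1.96868701, -0.32207046,
        0.68923184,  0.01283585]), 'dq': array([-5.99773764e-04,  7.88988242e-04, -2.97093163e-04,  1.23030563e-05,
       -4.93912739e-04, -4.00449434e-04, -3.88425069e-03]), 'joint_efforts': array([-1.35550196e-01, -6.09594512e+01,  6.99796423e+00, -2.00439012e+01,
       -7.69592243e-04,  4.14656689e-01, -1.54107216e-03]), 'position': array([0.54415313, 0.06583666, 0.06320956]), 'ee_rot': array([2.30926931e+00, 2.12931733e+00, 9.40388625e-04]), 'force': array([ 0.28730247,  0.87296517, -0.86806012]), 'ft_torque': array([-0.15817864,  0.10567402,  0.04845466]), 'width': 0.40555611671719805}
twist [ 3.000e-03 -3.000e-03  7.516e+00] xyz [ 0.018 -0.021  0.02 ]
twist [ 4.0000e-03  3.0000e-03 -1.0484e+01] xyz [ 0.018 -0.021  0.02 ]
```

Call:
jog_arm --moves '[{"twist":[0,0,0],"xyz":[0,0,0],"grip":1},{"twist":[0,0,0.8],"xyz":[0,0,0],"grip":1},{"twist":[0,0,1.6],"xyz":[0,0,0],"grip":1},{"twist":[0,0,2.4],"xyz":[0,0,0],"grip":1},{"twist":[0,0,3.2],"xyz":[0,0,0],"grip":1}]'

```text
clock: 3.52
position: [0.5439, 0.0656, 0.0631]
ee_rot: [2.81, 1.404, 0.0]
force: [0.3, -0.7, -0.8]
width: 0.408
```

Call:
jog_arm --moves '[{"twist":[0,0,0.8],"xyz":[0,0,0],"grip":1},{"twist":[0,0,1.6],"xyz":[0,0,0],"grip":1},{"twist":[0,0,2.4],"xyz":[0,0,0],"grip":1},{"twist":[0,0,3.2],"xyz":[0,0,0],"grip":1},{"twist":[0,0,3.7],"xyz":[0,0,0],"grip":1}]'

```text
clock: 4.15
position: [0.5439, 0.0656, 0.0631]
ee_rot: [3.11, 0.441, 0.0]
force: [1.1, -1.7, 0.1]
width: 0.408
```

```bash
python3 -c "
from h import *
s=arm.observe();print(s)
delta([.543,.067,.062],.178-np.pi/2)"
```

```text
{'clock': 4.15, 'joints': array([-0.72823836,  0.62343756,  0.74088444,  1.98658338, -0.60565111,
        0.76373834, -0.91473616]), 'dq': array([-0.11663969,  0.06093628,  0.18831633,  0.0087799 , -0.15804708,
        0.06059817, -0.51469453]), 'joint_efforts': array([ 3.12601989e-01, -5.90930593e+01,  1.20035541e+01, -1.94521379e+01,
        2.52871733e-02,  9.02423565e-02,  7.36827403e-01]), 'position': array([0.54391015, 0.06563194, 0.06314594]), 'ee_rot': array([3.11010044e+00, 4.41244025e-01, 3.25349847e-04]), 'force': array([ 1.05608765, -1.70884842,  0.115422  ]), 'ft_torque': array([-0.31997263,  0.0483026 ,  0.07666015]), 'width': 0.40794655342796576}
twist [ 0.002 -0.001  0.595] xyz [-0.008 -0.026  0.019]
twist [ 2.0000e-03  3.0000e-03 -1.7405e+01] xyz [-0.008 -0.026  0.019]
```

Call:
jog_arm --moves '[{"twist":[0,0,0.6],"xyz":[0,0,0],"grip":1},{"twist":[0,0,0.6],"xyz":[0,0,0],"grip":1},{"twist":[0,0,0.6],"xyz":[0,0,0],"grip":1}]'

```text
clock: 4.53
position: [0.5439, 0.0658, 0.0631]
ee_rot: [3.128, 0.287, 0.0]
force: [0.8, -0.3, 1.5]
width: 0.406
```

```bash
python3 - <<'E'
from h import *
import cv2
s=arm.observe();print(s['joints'].round(2),s['force'],s['ft_torque'])
delta([.543,.067,.062],.178-np.pi/2)
cv2.imwrite("pics/s3.png",cv2.resize(arm.get_image("side")[190:330,240:400],None,fx=4,fy=4,interpolation=cv2.INTER_CUBIC))
E
```

```text
[-0.74  0.63  0.77  1.99 -0.63  0.77 -0.99] [ 0.83614122 -0.34507249  1.4733708 ] [-0.18187401 -0.05428804 -0.07052308]
twist [ 0.001 -0.002  0.029] xyz [-0.011 -0.023  0.019]
twist [ 3.0000e-03  1.0000e-03 -1.7971e+01] xyz [-0.011 -0.023  0.019]
```

View pics/s3.png

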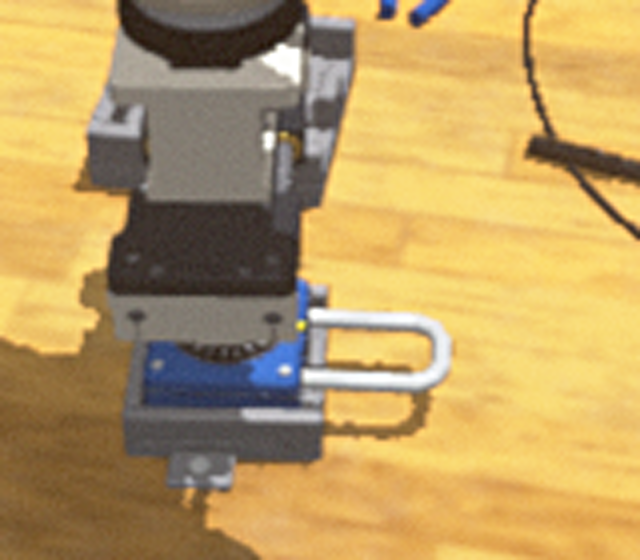

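The picture shows the jaws on the knob, aligned across the lock, with the yellow mark visible at (301,325) of the crop. I release, rise and look at the dial.

Call:
jog_arm --moves '[{"twist":[0,0,0],"xyz":[0,0,0],"grip":-0.5},{"twist":[0,0,0],"xyz":[0,0,0],"grip":-1},{"twist":[0,0,0],"xyz":[0,0,0],"grip":-1},{"twist":[0,0,0],"xyz":[0,0,-0.6],"grip":-1},{"twist":[0,0,0],"xyz":[0,0,-1.2],"grip":-1}]'

```text
clock: 5.2
position: [0.5433, 0.0657, 0.1356]
ee_rot: [3.128, 0.284, -0.002]
force: [0.2, -0.2, 0.4]
width: 0.901
```

```bash
python3 - <<'E'
from h import *
import cv2
s=arm.observe();print(s['position'],s['joints'].round(2),s['width'])
c=np.array([.543,.067,0]);ux=np.array([np.cos(.178),np.sin(.178),0])
delta(c-.085*ux+[0,0,.13],.178-np.pi/2)
print([proj("side",c+[0,0,.066]-r*ux) for r in(0,.019)])
cv2.imwrite("pics/s4.png",cv2.resize(arm.get_image("side")[240:310,260:360],None,fx=7,fy=7,interpolation=cv2.INTER_CUBIC))
E
```

```text
[0.54331973 0.06569321 0.13562657] [-0.82  0.54  0.87  1.93 -0.52  0.91 -1.08] 0.9007202985665888
twist [0.002 0.007 0.016] xyz [-1.418 -0.026  0.096]
twist [-1.2000e-02  3.0000e-03 -1.7984e+01] xyz [-1.418 -0.026  0.096]
[array([296.49215302, 263.00674827]), array([306.9067067, 263.206207 ])]
```

View pics/s4.png

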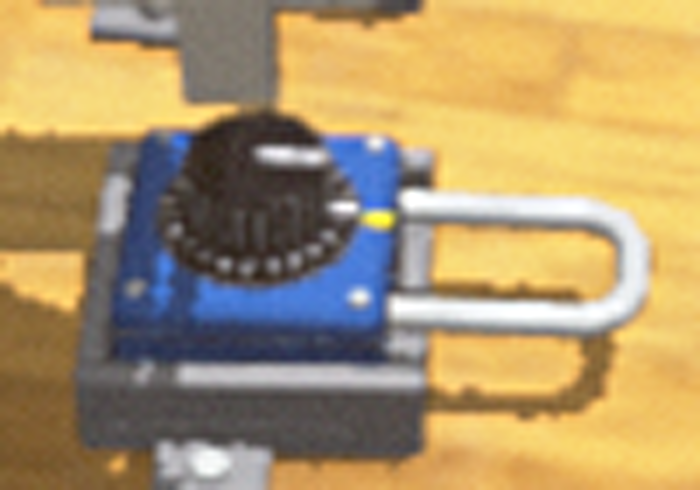

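The crop shows the white line at (255–325,157), then the skirt mark at (340,208) next to the yellow mark at (378,219). The line is parallel to the lock's x-axis, so the dial is in the 0 click. Now I move over the shackle.

Call:
jog_arm --moves '[{"twist":[0,0,0],"xyz":[-0.6,0,0],"grip":-1},{"twist":[0,0,0],"xyz":[-1.1,-0.01,0],"grip":-1},{"twist":[0,0,0],"xyz":[-1.1,-0.01,0],"grip":-1},{"twist":[0,0,0],"xyz":[-1.1,-0.01,0.5],"grip":-1},{"twist":[0,0,0],"xyz":[-1.1,-0.01,0.8],"grip":-1}]'

```text
clock: 5.88
position: [0.4791, 0.0549, 0.0861]
ee_rot: [3.129, 0.285, -0.0]
force: [-0.5, 0.7, 0.3]
width: 0.999
```

```bash
python3 - <<'E'
from h import *
s=arm.observe();print(s['position'],s['joints'].round(2),s['width'],s['force'])
c=np.array([.5435,.066,0]);ux=np.array([np.cos(.178),np.sin(.178),0])
delta(c-.066*ux+[0,0,.022],.178-np.pi/2)
E
```

```text
[0.47909282 0.05486985 0.08605675] [-0.83  0.51  0.83  2.13 -0.57  0.73 -1.01] 0.9994351302531852 [-0.47642727  0.71174548  0.25544946]
twist [0.    0.001 0.02 ] xyz [-0.011  0.007  1.068]
twist [-1.000e-03  0.000e+00 -1.798e+01] xyz [-0.011  0.007  1.068]
```

Call:
jog_arm --moves '[{"twist":[0,0,0.02],"xyz":[-0.01,0,0.5],"grip":-1},{"twist":[0,0,0.02],"xyz":[-0.01,0,1.0],"grip":-1},{"twist":[0,0,0.02],"xyz":[-0.01,0,1.05],"grip":-1},{"twist":[0,0,0.02],"xyz":[-0.01,0,1.05],"grip":0},{"twist":[0,0,0.02],"xyz":[-0.01,0,1.05],"grip":1}]' --force 40

```text
clock: 6.5
position: [0.479, 0.0545, 0.025]
ee_rot: [-3.129, -0.278, -0.002]
force: [-0.1, 0.0, 0.6]
width: 0.832
```

Call:
jog_arm --moves '[{"twist":[0,0,0],"xyz":[0,0,0],"grip":1},{"twist":[0,0,0],"xyz":[0,0,0],"grip":1},{"twist":[0,0,0],"xyz":[0,0,0],"grip":1},{"twist":[0,0,0],"xyz":[0,0,0],"grip":1}]'

```text
clock: 7.0
position: [0.4781, 0.0546, 0.0242]
ee_rot: [-3.129, -0.279, -0.0]
force: [0.2, 0.8, 3.0]
width: 0.516
```

```bash
python3 - <<'E'
from h import *
s=arm.observe();print(s['position'],s['joints'].round(2),s['width'],s['force'],s['ft_torque'])
c=np.array([.5435,.066,0]);ux=np.array([np.cos(.178),np.sin(.178),0])
delta(c-.066*ux+[0,0,.022],.178-np.pi/2)
E
```

```text
[0.47814399 0.05463259 0.02416859] [-0.73  0.61  0.7   2.17 -0.71  0.6  -0.9 ] 0.5157661592419 [0.15938509 0.79456319 2.99922709] [0.10655587 0.35696776 0.04742049]
twist [-0.002 -0.    -0.002] xyz [0.006 0.006 0.036]
twist [-0.0000e+00  3.0000e-03  1.7998e+01] xyz [0.006 0.006 0.036]
```

Call:
jog_arm --moves '[{"twist":[0,0,0],"xyz":[0,0,0],"grip":1},{"twist":[0,0,0],"xyz":[-0.08,0,0],"grip":1},{"twist":[0,0,0],"xyz":[-0.16,0,0],"grip":1},{"twist":[0,0,0],"xyz":[-0.24,0,0],"grip":1},{"twist":[0,0,0],"xyz":[-0.3,0,0],"grip":1}]'

```text
clock: 7.62
position: [0.4602, 0.0514, 0.0241]
ee_rot: [-3.129, -0.279, -0.0]
force: [2.3, 3.8, 0.5]
width: 0.518
```

```bash
python3 - <<'E'
from h import *
s=arm.observe();print(s['width'],s['force'],s['ft_torque'],R.from_rotvec(s['ee_rot']).inv().apply(s['position']-[.47814,.05463,.02417]))
E
```

```text
0.517996159301815 [2.27522532 3.77456107 0.50959408] [ 0.54083969 -0.4422799   0.05771742] [-1.82519852e-02  4.11770962e-06  3.48436112e-05]
```

Call:
jog_arm --moves '[{"twist":[0,0,0],"xyz":[-0.03,0,0],"grip":1},{"twist":[0,0,0],"xyz":[-0.06,0,0],"grip":1},{"twist":[0,0,0],"xyz":[-0.09,0,0],"grip":1},{"twist":[0,0,0],"xyz":[-0.09,0,0],"grip":1}]'

```text
clock: 8.12
position: [0.4583, 0.0509, 0.0246]
ee_rot: [3.129, 0.28, 0.008]
force: [11.0, 4.9, -6.2]
width: 0.521
```

```bash
python3 - <<'E'
from h import *
import cv2
s=arm.observe();print(s['width'],s['force'],s['ft_torque'],R.from_rotvec(s['ee_rot']).inv().apply(s['position']-[.47814,.05463,.02417]))
cv2.imwrite("pics/s5.png",cv2.resize(arm.get_image("side")[210:320,250:390],None,fx=5.5,fy=5.4,interpolation=cv2.INTER_CUBIC))
E
```

```text
0.5205435836884167 [10.96055805  4.9102     -6.15589734] [ 1.055315   -2.07517787  0.21399321] [-0.02022407  0.00012184 -0.0005316 ]
```

View pics/s5.png

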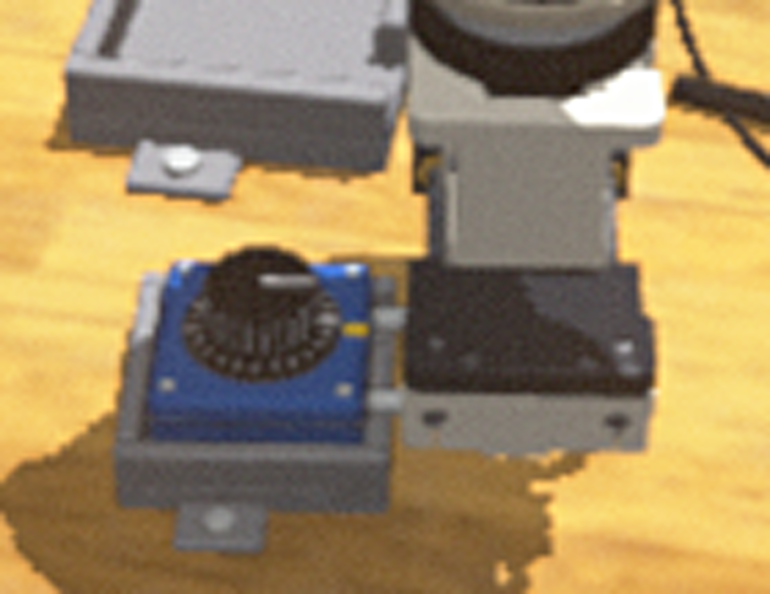

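The picture shows the lock in the holder with its line still at the yellow mark. The pull has stalled at 20.2 mm with the force rising to about 12 N. I pull a little more to confirm that this is the hard stop.

Call:
jog_arm --moves '[{"twist":[0,0,0],"xyz":[-0.04,0,0],"grip":1},{"twist":[0,0,0],"xyz":[-0.08,0,0],"grip":1},{"twist":[0,0,0],"xyz":[-0.08,0,0],"grip":1}]' --force 60

```text
clock: 8.55
position: [0.4582, 0.0507, 0.0255]
ee_rot: [3.128, 0.281, 0.021]
force: [23.9, 8.6, -11.4]
width: 0.51
```

```bash
python3 - <<'E'
from h import *
s=arm.observe();print(s['width'],s['force'],s['ft_torque'],R.from_rotvec(s['ee_rot']).inv().apply(s['position']-[.47814,.05463,.02417]))
E
```

```text
0.5100542469549885 [ 23.88944366   8.59517055 -11.35616136] [ 1.70621408 -4.56845033  0.2930489 ] [-0.02029101  0.00031726 -0.00155351]
```

Force is up to about 25 N with no further travel, so the shackle is at its hard stop. I relax the pull, then lift slowly.

Call:
jog_arm --moves '[{"twist":[0,0,0],"xyz":[0.06,0,0],"grip":1},{"twist":[0,0,0],"xyz":[0.115,0,0],"grip":1},{"twist":[0,0,0],"xyz":[0.115,0,0],"grip":1},{"twist":[0,0,0],"xyz":[0.115,0,0],"grip":1}]' --force 60

```text
clock: 9.05
position: [0.4584, 0.0507, 0.0243]
ee_rot: [3.129, 0.278, 0.003]
force: [5.7, 3.0, -0.1]
width: 0.518
```

```bash
python3 - <<'E'
from h import *
s=arm.observe();print(s['width'],s['ee_rot'],s['force'],s['ft_torque'],R.from_rotvec(s['ee_rot']).inv().apply(s['position']-[.47814,.05463,.02417]))
E
```

```text
0.5182069833567494 [3.12887236 0.27844969 0.0033012 ] [ 5.73250505  2.99333491 -0.08056926] [ 0.58768019 -1.20577467  0.10044542] [-0.02013785  0.00033855 -0.00015073]
```

Call:
jog_arm --moves '[{"twist":[0,0,0],"xyz":[0.025,0,0],"grip":1},{"twist":[0,0,0],"xyz":[0.025,0,-0.08],"grip":1},{"twist":[0,0,0],"xyz":[0.025,0,-0.16],"grip":1},{"twist":[0,0,0],"xyz":[0.025,0,-0.24],"grip":1},{"twist":[0,0,0],"xyz":[0.025,0,-0.32],"grip":1}]'

```text
clock: 9.68
position: [0.4583, 0.0506, 0.0433]
ee_rot: [3.129, 0.277, -0.001]
force: [0.7, 0.3, -2.6]
width: 0.517
```

```bash
python3 - <<'E'
from h import *
import cv2
s=arm.observe();print(s['width'],s['ee_rot'],s['force'],s['ft_torque'],R.from_rotvec(s['ee_rot']).inv().apply(s['position']-[.47814,.05463,.02417]))
cv2.imwrite("pics/s6.png",cv2.resize(arm.get_image("side")[190:320,250:390],None,fx=5,fy=4.6,interpolation=cv2.INTER_CUBIC))
E
```

```text
0.5170972704116511 [ 3.12870213e+00  2.77475417e-01 -9.92488804e-04] [ 0.73737152  0.26241532 -2.57294361] [-0.06578993  0.31222862  0.00714078] [-0.02025102  0.00053081 -0.01907872]
```

View pics/s6.png

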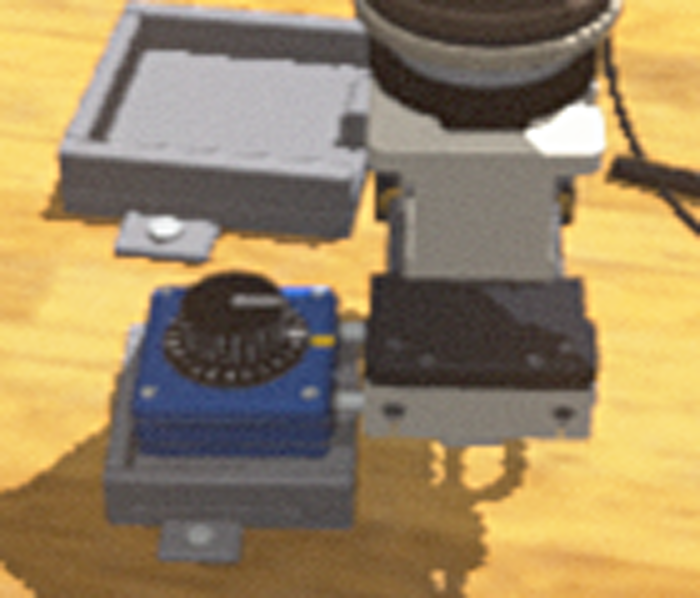

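The lock rises level and clear of the holder, its body at crop (235,370) and the load about 2.6 N. I continue up.

Call:
jog_arm --moves '[{"twist":[0,0,0],"xyz":[0,0,-0.25],"grip":1},{"twist":[0,0,0],"xyz":[0,0,-0.6],"grip":1},{"twist":[0,0,0],"xyz":[0,0,-1.0],"grip":1},{"twist":[0,0,0],"xyz":[0,0,-1.4],"grip":1},{"twist":[0,0,0],"xyz":[0,0,-1.8],"grip":1}]'

```text
clock: 10.35
position: [0.4574, 0.0504, 0.1522]
ee_rot: [3.129, 0.277, -0.003]
force: [-0.4, -0.3, -2.2]
width: 0.513
```

Call:
jog_arm --moves '[{"twist":[0,0,0],"xyz":[0,0,-0.4],"grip":1},{"twist":[0,0,0],"xyz":[0,0,-0.7],"grip":1},{"twist":[0,0,0],"xyz":[0,0,-0.8],"grip":1},{"twist":[0,0,0],"xyz":[0,0,-0.8],"grip":1},{"twist":[0,0,0],"xyz":[0,0,-0.8],"grip":1}]'

```text
clock: 10.98
position: [0.458, 0.0509, 0.1986]
ee_rot: [3.129, 0.278, -0.002]
force: [0.5, -0.4, -1.8]
width: 0.511
```

Call:
jog_arm --moves '[{"twist":[0,0,0],"xyz":[0,0,0],"grip":1},{"twist":[0,0,0],"xyz":[0,0,0],"grip":1},{"twist":[0,0,0],"xyz":[0,0,0],"grip":1},{"twist":[0,0,0],"xyz":[0,0,0],"grip":1},{"twist":[0,0,0],"xyz":[0,0,0],"grip":1}]'

```text
clock: 11.6
position: [0.4587, 0.051, 0.1993]
ee_rot: [3.129, 0.278, 0.0]
force: [-0.4, 0.4, -1.4]
width: 0.512
```

```bash
python3 - <<'E'
from h import *
import cv2
s=arm.observe();print(s['position'],s['width'],s['ee_rot'],s['force'],s['ft_torque'],abs(s['dq']).max())
cv2.imwrite("pics/s7.png",arm.get_image("side"))
E
```

```text
[0.45866713 0.05095371 0.19925405] 0.511869871906725 [3.12924052e+00 2.78272783e-01 1.41709090e-05] [-0.35911347  0.36582417 -1.4452792 ] [-0.02471261  0.29743684  0.00662201] 0.0021443059454033116
```

View pics/s7.png

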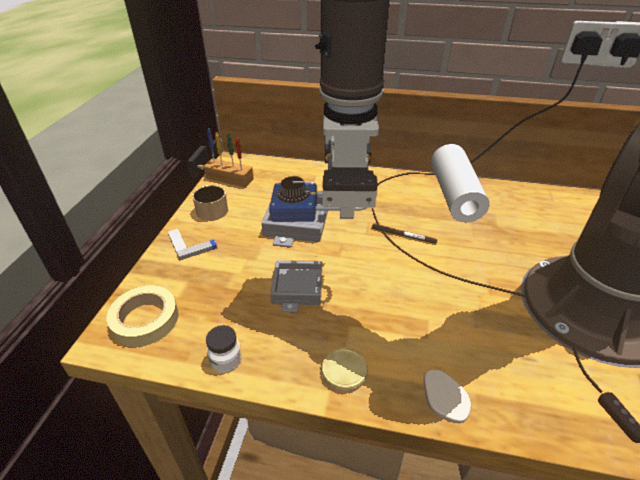

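The lock is held level and still at (295,197), dial up. The holder at (298,285) is empty, and the jar (223,348) and tin (345,370) are unmoved. The lock's underside is about 0.187 m up, so I hand in.

```bash
python3 -c "
from cell import arm
print(arm.sign_off())"
```

```text
the job is handed in; nothing more can be done
None
```

The job is done and handed in at about 11.7 s. I turned the dial five clicks clockwise to the yellow mark and pulled the shackle out in the holder. The open lock then came straight up, gripped across both shackle legs at 60 N.

**Dial:** after I released the knob, an enlarged picture showed the white line settled at the index mark.

**Shackle:** it travelled 20.2 mm. I then pulled up to about 25 N with no further movement, so it is at its hard stop.

**Final hold:** the last picture shows the lock level, dial up and still, with the holder empty. Its underside is about 18.7 cm above the bench, worked out from how far the tool rose. The jar and tin sit where they were. The pliers were behind the arm in that last picture, but nothing went near them.

No check failed or disagreed. One move call was refused for its format, before anything moved.

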